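# Pack a dip pot into the picnic box

### The job

Pack the picnic box: ease the top dip pot straight up off the nested stack, without lifting, dragging or tipping the pots it is wedged in, and set it down gently, upright, on the floor of the empty compartment beside the lemon. Then swing the lid over and press its front edge down until the tab snaps behind the rim, so that the lid stays fully shut by itself. Leave everything else on the worktop where it is.

Things in the scene. Friction and masses are not known exactly. Their poses are not given: they have to be found in the camera images.
- pot_top: the pot to take, top of four equal nested cream stoneware pots, brown lip. 52 mm tall; straight collar 60 mm across on its upper 32 mm, tapered foot below (42 mm, grey band); about 0.17 kg. Origin: centre of underside, z up. Its foot is wedged in the mouth below; the collar is free to grasp, but the next one starts right under it. Frees with 2 to 4 N beyond its weight; pressing wedges it tighter
- pot_second: the pot next below the top one, same size; its rim is 20 mm above the underside of the top pot, which stands 32 mm higher than this one. Origin: centre of its underside
- pots_low: the two lowest pots of the stack, same size, jammed firmly in one another (they move as one, together 84 mm tall, 0.34 kg), standing on the worktop; the second pot is wedged in them, its underside 64 mm above theirs. Origin: centre of the underside
- box: lower half of a picnic box, dark teal, 190 mm along its x, 130 mm along y, rim 33 mm high, wall 2.6 mm; stands firm, does not slide. Origin: centre of underside, z up. A divider (top 23 mm high) at x = 0 parts it: empty compartment at -x (inside 91 x 125 mm), lemon at +x. Lid hinge along its -y side, catch for the tab in the middle of its +y side
- empty_side (a point): centre of the floor of the empty compartment, 3 mm above the worktop; axes as the box. The pot's underside belongs at this height
- box_lid (a joint): angle of the cream lid, a 190 x 130 mm shell 34 mm deep: 0 fully shut, grows as it opens, stop at 2.4 rad. At the start it stands open, leaning back past upright on its stiff hinge, its front edge and tab then up to 170 mm above the worktop. Shut, it clears the pot by 9 mm. Its hinge springs it open again unless it is snapped, with less than 1 N
- lid_hinge (a point): middle of the lid's hinge line, 33 mm above the worktop. The point turns with the lid: x along the hinge line (as the box's x), y along the lid from hinge to front, z the lid's outward normal; the flat outer face lies at z = 34 mm
- lid_front (a point): middle of the lid's front edge, on its outer face: 130 mm from the hinge line along the lid and 34 mm out. Shut, it is 67 mm above the worktop. Press here, just inside the edge
- box_tab (a joint): deflection of the dark tab (34 mm wide, 28 mm long) hung on the middle of the lid's front edge: 0 at rest. Its bead rides over the catch (up to about 0.2 rad out) in the last 0.1 rad of the lid and springs back under the ledge; that takes some 3 to 8 N on the front edge
- lemon: a yellow lemon, 78 x 55 x 56 mm, lying in the other compartment. Origin: underside when it lies as at the start
- steel_shaker: small pale steel shaker, 37 mm across, 64 mm tall. Origin: underside
- glass: clear tumbler mouth down, 64 mm across, 89 mm tall. Origin: underside
- timer: round black and white kitchen timer, 59 mm across, 47 mm tall. Origin: underside

How it is judged:
On the way, in this order (a step that is already met when the one before it is completed fails the run):
1. the top pot is lifted clear of the pot below, upright (z of pot_top in the frame of pot_second above 0.056 m and angle between pot_top's own z axis and vertical below 0.35 rad), for 0.1 s.
2. the pot stands upright on the floor of the empty compartment, let go (x of pot_top in the frame of empty_side between -0.032 and 0.032 m and y of pot_top in the frame of empty_side between -0.048 and 0.048 m and z of pot_top in the frame of empty_side between -0.004 and 0.004 m and angle between pot_top's own z axis and vertical below 0.08 rad and contact force between pot_top and the fingers below 0.1 N and linear speed of pot_top below 0.03 m/s), for 0.2 s.
3. the lid is shut and its tab has snapped behind the rim (value of joint box_lid below 0.03 rad and value of joint box_tab between -0.06 and 0.06 rad), for 0.2 s.
At the end, for the whole second after the job is handed in: Lid shut to within 0.03 rad and held by its tab (tab back within 0.06 rad of rest); the pot upright within 0.08 rad on the floor of the empty compartment, at rest; the lemon still in its side; the other pots still nested, upright, within 15 mm of where they stood (all of step 3 and x of pot_top in the frame of empty_side between -0.032 and 0.032 m and y of pot_top in the frame of empty_side between -0.048 and 0.048 m and z of pot_top in the frame of empty_side between -0.004 and 0.004 m and angle between each of pot_top, pot_second, pots_low's own z axis and vertical below 0.08 rad and linear speed of pot_top below 0.03 m/s and x of lemon in the frame of box between 0 and 0.095 m and y of lemon in the frame of box between -0.065 and 0.065 m and z of lemon in the frame of box below 0.062 m and distance of each of pot_second, pots_low from where it was at the start of the episode below 0.015 m); the robot touches nothing.
It fails at once if a lower pot lifted, dragged (15 mm) or tipped (distance of any of pot_second, pots_low from where it was at the start of the episode above 0.015 m or angle between any of pot_second, pots_low's own z axis and vertical above 0.15 rad).
It fails at once if the taken pot tipped more than 35 degrees (angle between pot_top's own z axis and vertical above 0.61 rad).
It fails at once if the pot dropped from more than about 10 mm (contact force between pot_top and the fingers below 0.1 N and linear speed of pot_top above 0.45 m/s).
It fails at once if something else on the worktop shifted by more than 30 mm (distance of any of steel_shaker, glass from where it was at the start of the episode above 0.03 m).
It also fails if it takes over 58 s, if anything falls off the work surface, if the arm or the gripper's body presses on something with over 40 N, if the wrist force passes 120 N, or if a joint passes its speed limit or range.

### The arm

A 6-joint arm with a two-finger parallel gripper is mounted at the origin on a cart in front of the work surface, level with it; the furniture and walls round the work are solid. World frame = base frame: x ahead of the robot, y to its left, z up, the work surface at z = 0. Lengths are in m, angles in rad, forces in N, time in s.
With the tool pointing down it reaches from about 0.375 to 0.925 m from the base axis. Payload 5.7 kg.
Tool frame: the origin (TCP) lies between the finger pads; the fingertips stand 25 mm ahead of it and the grasp point (between the pads) lies 6 mm ahead of it (env.tip_reach is the distance from the TCP to the fingertips, in m); z points along the fingers, y is the line along which they close (so a half turn about z gives the same grasp; the last joint's range is limited). The gripper opens to 88 mm and grips with 3 to 60 N. Pads are 20 mm wide; open, the fingers measure 115 mm over their backs; the gripper's body (75 mm by 178 mm) begins 61 mm behind the grasp point.
Start: joints at [-1.249, 0.359, 1.51, -0, 1.272, -0.115], TCP at [0.254, -0.544, 0.248] pointing down, gripper open.
Joint ranges: [-2.97, 2.97], [-1.01, 2.36], [0.21, 2.38], [-0.96, 4.11], [0.2, 2.71], [-2.98, 2.98]. Speed limits (rad/s): [2.39, 2.39, 3.14, 3.14, 3.14, 3.14].

### API

Orientations are given as a rotation vector (axis times angle).
In Python, from plant import env, viewer, finish_job gives the robot as it stands. The module is installed in compiled form; this text tells all that it offers.
- The arm moves only by the shell command python3 -m handwheel 'ROWS' [FORCE]. ROWS is JSON, a list that holds one entry, the list of rows, each a list of 7 numbers: the shift along the tool's x, y, z in mm, then the turn, a rotation vector about the tool's x, y, z in degrees, then the opening, from 0 (shut) to 1 (fully open). In form: [[[x, y, z, rx, ry, rz, gripper], ...]]. A call has 1 to 8 rows; each row shifts and turns the commanded pose from where the row before left it, along the tool's axes as they then stand; what a row does not reach is not made up. A row lasts 1/8 s, in which the tool goes at most 62.5 mm and 10.7 degrees, less where a joint would pass 70% of its speed; a pose out of reach is approached as far as the arm can. A call with a gripper value outside its range is refused whole. The fingers move at their own pace and stop on an object; FORCE is the grip in N (left out, the last holds). Time passes only in rows, so rows that do not move let the fingers close. It gives the time, the measured TCP pose, the force, the opening and the grip force at its end, in the units of the state.
- env.sense(): the state, without advancing time (a new reading comes with each control period).
- viewer.capture(name): name is "scene" or "top"; returns (picture, depth): 480x640x3 uint8, red, green, blue; 480x640 float32, m along the optical axis (not along the pixel's ray), 0 where there is no reading.
- viewer.get_calibration(name): a dict with "fx", "fy", "cx", "cy" (pixels), "eye" and "orientation" of the camera in the world. Camera axes: x right, y down, z forward; pixel columns grow to the right and rows downward; lengths in m; the calibration is good to about 2 mm. A picture is of the moment at which its call begins. get_calibration takes no time and is no camera call.
- finish_job(): hands the job in; it is judged then, once.
The state is a dict: "time": time; "q": joint angles; "joint_vel": joint speeds; "joint_torque": joint torques, N m; "position": TCP position; "tool_rot": TCP orientation; "ft_force": force on the tool from outside, world axes, zero at the start; "torque": the same for the moment, N m; "opening": finger opening in m; "gripper_force": force on a finger pad.
Only numpy, scipy, OpenCV 4.12 (cv2) and the standard library are available. Lean on these libraries where they do the work, as an engineer would, in place of code of your own. Each camera call takes 0.05 s, during which the arm holds its last target. There are 200 camera calls.

## Working session

There is one attempt and no reset: what is moved stays moved. The work goes in short steps, Python scripts to look and compute and a shell command to move; the robot and the scene stay as the last step left them, time stands still between calls to the robot, and variables do not carry over. Pictures are saved under pics/ and viewed, at most 10 in all, crops included, and the job is handed in when it is done.

```bash
mkdir -p pics; cat > h.py <<'E'
from plant import env, viewer, finish_job
import numpy as np, cv2
from scipy.spatial.transform import Rotation as R
def cap(name,fn):
    p,d=viewer.capture(name); cv2.imwrite('pics/'+fn+'.png',p[:,:,::-1]); np.save('pics/'+fn+'.npy',d); return p,d
def world(name,d):
    c=viewer.get_calibration(name); o=np.array(c['orientation'],float)
    M=o if o.shape==(3,3) else R.from_rotvec(o).as_matrix()
    v,u=np.mgrid[0:480,0:640]
    P=np.stack([(u-c['cx'])/c['fx']*d,(v-c['cy'])/c['fy']*d,d],-1)
    return P@M.T+np.array(c['eye'])
E
python3 - <<'E'
from h import *
for n in('scene','top'):
    cap(n,n+'0'); print(viewer.get_calibration(n))
s=env.sense(); print(s['time'],s['position'],R.from_rotvec(s['tool_rot']).as_matrix(),s['opening'])
E
```

```text
{'fx': 575.4706465265795, 'fy': 575.4706465265795, 'cx': 318.77414547619196, 'cy': 234.35569307187873, 'eye': array([0.04987454, 0.63443375, 1.12329446]), 'orientation': array([-0.70748311,  2.70925996, -0.97372557])}
{'fx': 622.6285079602833, 'fy': 622.6285079602833, 'cx': 327.71765120717777, 'cy': 245.0537224610282, 'eye': array([ 0.26039723, -0.07579288,  1.6958833 ]), 'orientation': array([-2.17019349,  2.12402833, -0.15461622])}
0.1 [ 0.253612   -0.54310275  0.24688688] [[ 9.06104184e-01  4.23054210e-01 -5.85807064e-04]
 [ 4.23054588e-01 -9.06102764e-01  1.61136605e-03]
 [ 1.50893790e-04 -1.70789389e-03 -9.99998530e-01]] 0.0876755272128942
```

View pics/scene0.png

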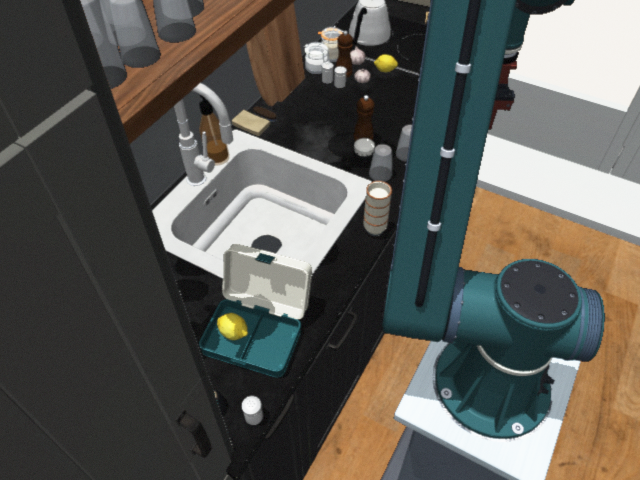

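View pics/top0.png

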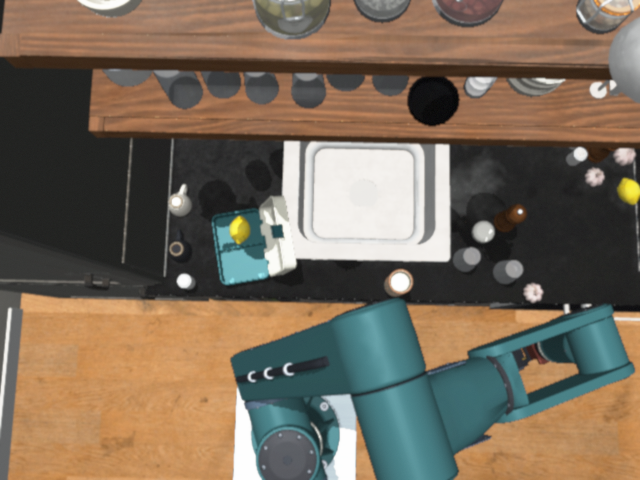

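Scene: the pot stack is at scene (378,195) / top (399,283). The box is at scene (250,330) / top (245,247), with the lid leaning towards the sink (robot's right), the lemon on the far side and the empty compartment near the robot. Next I'll measure these.

```bash
cat > m.py <<'E'
from h import *
d=np.load('pics/top0.npy');W=world('top',d)
ds=np.load('pics/scene0.npy');S=world('scene',ds)
def fitc(p):
    A=np.c_[p[:,:2],np.ones(len(p))]; s=np.linalg.lstsq(A,(p[:,:2]**2).sum(1),rcond=None)[0]
    return s[0]/2,s[1]/2,np.sqrt(s[2]+s[0]**2/4+s[1]**2/4)
for nm,P in(('top',W),('scene',S)):
    print(nm)
    w=P[260:305,375:425] if nm=='top' else P[170:245,355:400]
    w=w.reshape(-1,3); w=w[(w[:,2]>.05)&(w[:,2]<.3)]
    zm=np.percentile(w[:,2],97);print('pot ztop',zm,len(w)); r=w[w[:,2]>zm-.012]
    print(r.min(0),r.max(0),cv2.minEnclosingCircle(r[:,:2].astype(np.float32)))
    w=P[185:295,200:305] if nm=='top' else P[235:380,195:315]
    w=w.reshape(-1,3)
    b=w[(w[:,2]>.027)&(w[:,2]<.036)]; b=b[(b[:,1]>0)]
    print('rim',cv2.minAreaRect(b[:,:2].astype(np.float32)),b.min(0),b.max(0))
    l=w[w[:,2]>.07]; print('lid',l.min(0),l.max(0))
for (u,v) in [(212,213),(222,285),(268,277),(258,207),(272,199),(296,272),(186,282),(250,265),(290,232)]: print('top',u,v,W[v,u].round(3))
img=cv2.imread('pics/top0.png')[185:305,170:430]; cv2.imwrite('pics/topc.png',cv2.resize(img,None,fx=3,fy=3,interpolation=cv2.INTER_CUBIC))
E
python3 m.py
```

```text
top
pot ztop 0.15021638165822915 552
[ 0.3671422  -0.28662034  0.1384261 ] [ 0.42508923 -0.22692963  0.15414967] ((0.39629828929901123, -0.25607019662857056), 0.030797911807894707)
rim ((0.49553486704826355, 0.14643293619155884), (0.19386932253837585, 0.17054925858974457), 10.62924575805664) [0.38906289 0.04998691 0.02700705] [0.60207154 0.2421693  0.03599823]
lid [ 0.26039723 -0.07579288  0.07179298] [0.61103641 0.10304422 1.6958833 ]
scene
pot ztop 0.1468226778419284 1010
[ 0.36656655 -0.28803165  0.13494152] [ 0.42713734 -0.22352903  0.1500116 ] ((0.39530307054519653, -0.25536873936653137), 0.03304453194141388)
rim ((0.4959290027618408, 0.14658617973327637), (0.193929985165596, 0.1760415881872177), 11.208847045898438) [0.38818805 0.04758922 0.02700297] [0.60269373 0.24493193 0.03591882]
lid [0.04987454 0.00693534 0.07002218] [0.60974422 0.63443375 1.12329446]
top 212 213 [ 0.588  0.249 -0.001]
top 222 285 [ 0.39   0.213 -0.009]
top 268 277 [ 0.414  0.088 -0.003]
top 258 207 [ 0.609  0.122 -0.004]
top 272 199 [0.598 0.07  0.152]
top 296 272 [ 0.429  0.011 -0.002]
top 186 282 [0.391 0.298 0.056]
top 250 265 [0.445 0.138 0.   ]
top 290 232 [0.515 0.022 0.147]
```

View pics/topc.png

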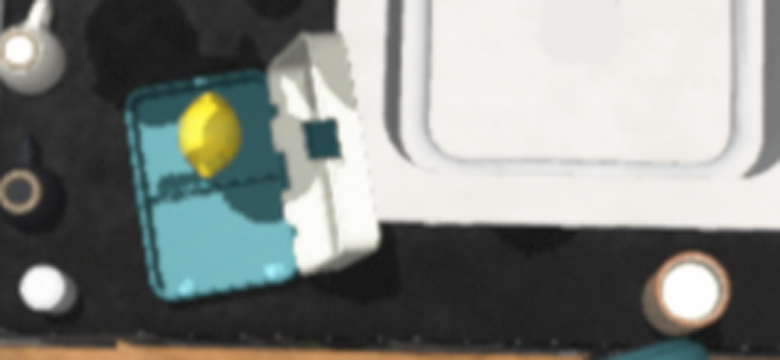

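The crop shows the lemon at crop (208,135), the empty compartment at (225,235), the tab at (322,140) and the pot stack mouth at (692,292). Pot is at about (0.396, -0.256), box yaw about +11°, and the empty compartment centre at about (0.447, 0.155). Moving above the pot.

```bash
python3 -m handwheel '[[[31,-25,0,0,0,0,1],[31,-25,0,0,0,0,1],[31,-25,0,0,0,0,1],[31,-25,0,0,0,0,1],[31,-25,0,0,0,0,1],[31,-25,0,0,0,0,1],[31,-25,0,0,0,0,1],[31,-25,0,0,0,0,1]]]' 25
python3 - <<'E'
from h import *
p,d=cap('scene','scene1')
cv2.imwrite('pics/s1c.png',cv2.resize(p[100:260,300:480,::-1],None,fx=3,fy=3))
s=env.sense(); M=R.from_rotvec(s['tool_rot']).as_matrix()
print(s['position'],M.T@(np.array([.3958,-.2557,.151])-s['position'])*1000,M)
E
```

```text
time: 1.1
position: [0.3941, -0.2561, 0.2474]
tool_rot: [-3.067, -0.68, 0.0]
ft_force: [0.4, 0.4, -0.3]
opening: 0.0881
gripper_force: 0.0
[ 0.39504645 -0.25216741  0.24725499] [-1.00161034  3.85951302 96.24017099] [[ 9.05847728e-01  4.23603376e-01  2.69701668e-04]
 [ 4.23598968e-01 -9.05840868e-01  4.02943016e-03]
 [ 1.95118701e-03 -3.53580481e-03 -9.99991845e-01]]
```

View pics/s1c.png

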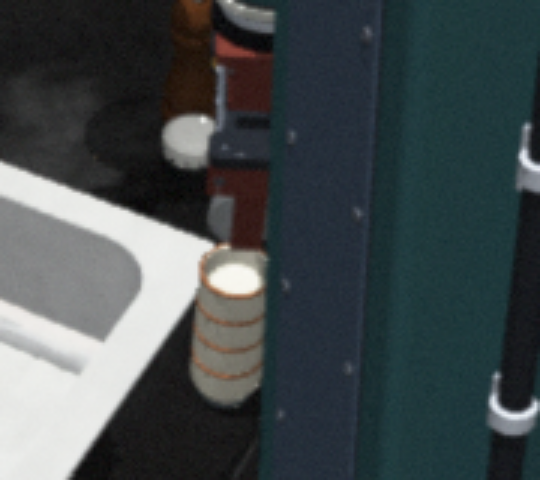

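The picture shows the stack at crop (235,320), with the gripper above it mostly hidden by the arm. It looks aligned, so I'll descend.

```bash
python3 -m handwheel '[[[0,2,12,0,0,0,1],[-1,2,12,0,0,0,1],[0,0,12,0,0,0,1],[0,0,12,0,0,0,1],[0,0,12,0,0,0,1],[0,0,12,0,0,0,1],[0,0,12,0,0,0,1],[0,0,12,0,0,0,1]]]' 25
python3 -m handwheel '[[[0,0,0,0,0,0,1],[0,0,0,0,0,0,1]]]'
python3 - <<'E'
from h import *
s=env.sense(); M=R.from_rotvec(s['tool_rot']).as_matrix()
print(s['position'],M.T@(np.array([.3958,-.2557,.151])-s['position'])*1000)
E
```

```text
time: 2.15
position: [0.3948, -0.2615, 0.1509]
tool_rot: [-3.067, -0.681, -0.0]
ft_force: [-0.3, -0.3, 0.1]
opening: 0.0876
gripper_force: 0.0
time: 2.4
position: [0.3949, -0.2616, 0.1518]
tool_rot: [3.067, 0.681, 0.0]
ft_force: [-0.2, -0.4, -0.8]
opening: 0.0877
gripper_force: 0.0
[ 0.39488908 -0.26164971  0.15177981] [ 3.34286875 -5.00546569  0.77940138]
```

```bash
python3 -m handwheel '[[[3,-5,0,0,0,0,1],[0,0,0,0,0,0,1],[0,0,0,0,0,0,1]]]' 25
python3 - <<'E'
from h import *
s=env.sense(); M=R.from_rotvec(s['tool_rot']).as_matrix()
print(s['position'],M.T@(np.array([.3958,-.2557,.151])-s['position'])*1000)
p,d=cap('top','t2'); W=world('top',d)
cv2.imwrite('pics/t2c.png',cv2.resize(p[230:330,350:450,::-1],None,fx=5,fy=5))
E
```

```text
time: 2.78
position: [0.3954, -0.2557, 0.1519]
tool_rot: [3.067, 0.681, 0.0]
ft_force: [-0.3, -1.0, -0.4]
opening: 0.0876
gripper_force: 0.0
[ 0.39543831 -0.25571258  0.15191097] [0.33281656 0.14133389 0.91109568]
```

View pics/t2c.png

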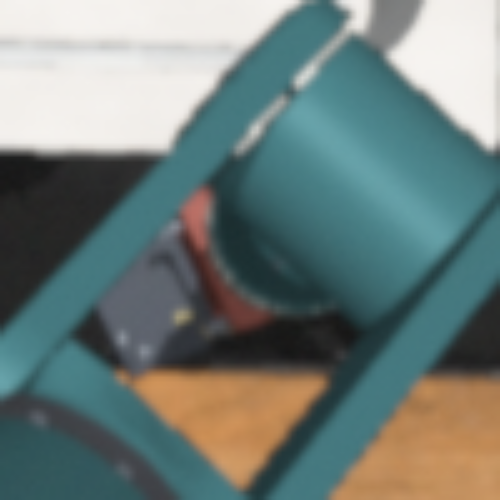

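The arm hides the pot here, so I'll close in stages and watch the side force.

```bash
python3 -m handwheel '[[[0,0,0,0,0,0,0.72],[0,0,0,0,0,0,0.72],[0,0,0,0,0,0,0.72],[0,0,0,0,0,0,0.72]]]' 8
python3 -m handwheel '[[[0,0,0,0,0,0,0.6],[0,0,0,0,0,0,0.6],[0,0,0,0,0,0,0.6],[0,0,0,0,0,0,0.6]]]' 8
```

```text
time: 3.32
position: [0.3956, -0.2561, 0.1518]
tool_rot: [3.066, 0.681, 0.001]
ft_force: [0.4, -0.6, 0.1]
opening: 0.0635
gripper_force: 0.5
time: 3.82
position: [0.3957, -0.2561, 0.1519]
tool_rot: [3.066, 0.681, 0.001]
ft_force: [0.7, -1.9, 2.3]
opening: 0.0604
gripper_force: 8.0
```

Gripped, with about 2 N of side force. I'll raise the grip and ease it up.

```bash
python3 -m handwheel '[[[0,0,0,0,0,0,0.5],[0,0,0,0,0,0,0.5],[0,0,-1,0,0,0,0.5],[0,0,-1,0,0,0,0.5],[0,0,-1,0,0,0,0.5],[0,0,-1,0,0,0,0.5]]]' 25
```

```text
time: 4.58
position: [0.3949, -0.2554, 0.1554]
tool_rot: [-3.066, -0.68, 0.001]
ft_force: [-0.1, -1.3, -1.6]
opening: 0.06
gripper_force: 25.0
```

```bash
python3 -m handwheel '[[[0,0,-2,0,0,0,0.5],[0,0,-2,0,0,0,0.5],[0,0,-2,0,0,0,0.5],[0,0,-2,0,0,0,0.5]]]'
```

```text
time: 5.08
position: [0.3952, -0.2555, 0.1638]
tool_rot: [-3.067, -0.68, 0.0]
ft_force: [1.3, 0.5, -2.2]
opening: 0.0597
gripper_force: 25.0
```

```bash
python3 -m handwheel '[[[0,0,-2,0,0,0,0.5],[0,0,-2,0,0,0,0.5],[0,0,0,0,0,0,0.5]]]'
python3 - <<'E'
from h import *
p,d=cap('scene','scene3')
cv2.imwrite('pics/s3c.png',cv2.resize(p[140:250,330:430,::-1],None,fx=5,fy=5))
E
```

```text
time: 5.45
position: [0.3954, -0.2558, 0.1678]
tool_rot: [3.067, 0.681, 0.0]
ft_force: [-0.2, 1.1, -1.7]
opening: 0.0604
gripper_force: 25.0
```

View pics/s3c.png

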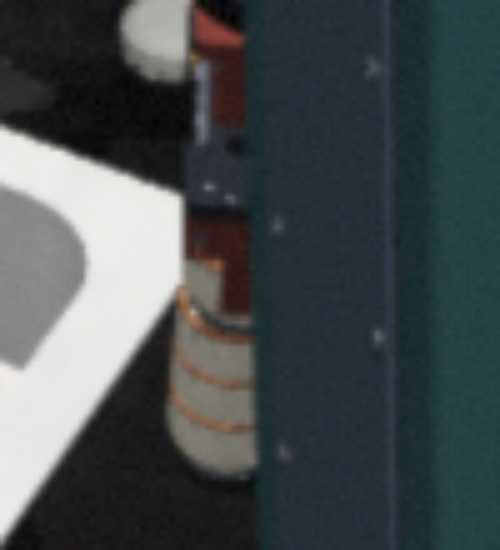

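The grey foot band now shows above the second pot's rim, around crop (225,315), and the lower three pots are where they were. It's free, so I'll raise it.

```bash
python3 -m handwheel '[[[0,0,-5,0,0,0,0.5],[0,0,-8,0,0,0,0.5],[0,0,-15,0,0,0,0.5],[0,0,-18,0,0,0,0.5],[0,0,-20,0,0,0,0.5],[0,0,-20,0,0,0,0.5],[0,0,-15,0,0,0,0.5],[0,0,-9,0,0,0,0.5]]]'
python3 - <<'E'
from h import *
s=env.sense(); M=R.from_rotvec(s['tool_rot']).as_matrix()
print(s['position'],s['q'],M.T@(np.array([.447,.155,.2769])-s['position'])*1000)
E
```

```text
time: 6.5
position: [0.3955, -0.2559, 0.2787]
tool_rot: [3.066, 0.68, 0.001]
ft_force: [-0.1, 0.5, -1.9]
opening: 0.0602
gripper_force: 25.0
[ 0.39548078 -0.25590417  0.27866883] [-7.21162925e-01  1.40099952e-01  1.73404170e+00  7.55920255e-05
  1.26643591e+00  4.12831010e-01] [ 220.50395864 -350.53554802    1.5574191 ]
```

```bash
python3 -m handwheel '[[[9,-14,0,0,0,0,0.5],[18,-29,0,0,0,0,0.5],[22,-35,0,0,0,0,0.5],[22,-35,0,0,0,0,0.5],[22,-35,0,0,0,0,0.5],[22,-35,0,0,0,0,0.5],[22,-35,0,0,0,0,0.5],[22,-35,0,0,0,0,0.5]]]'
python3 -m handwheel '[[[22,-35,0,0,0,0,0.5],[18,-29,0,0,0,0,0.5],[13,-20,0,0,0,0,0.5],[8,-13,0,0,0,0,0.5],[0,0,0,0,0,-4,0.5],[0,0,0,0,0,-8,0.5],[0,0,0,0,0,-9,0.5],[0,0,0,0,0,-9,0.5]]]'
python3 -m handwheel '[[[0,0,0,0,0,-9,0.5],[0,0,0,0,0,-9,0.5],[0,0,0,0,0,-9,0.5],[0,0,0,0,0,-9,0.5],[0,0,0,0,0,-7,0.5],[0,0,0,0,0,-3,0.5],[0,0,0,0,0,0,0.5]]]'
python3 - <<'E'
from h import *
s=env.sense(); M=R.from_rotvec(s['tool_rot']).as_matrix()
print(s['position'],s['q'],M,M.T@(np.array([.447,.155,.2769])-s['position'])*1000)
p,d=cap('scene','scene4'); cv2.imwrite('pics/s4c.png',cv2.resize(p[200:400,180:400,::-1],None,fx=3,fy=3))
E
```

```text
time: 7.5
position: [0.4312, 0.043, 0.2769]
tool_rot: [-3.066, -0.681, 0.003]
ft_force: [0.7, 0.1, -2.5]
opening: 0.0597
gripper_force: 25.0
time: 8.5
position: [0.4458, 0.1544, 0.2771]
tool_rot: [-2.782, -1.458, 0.002]
ft_force: [-0.2, -0.6, -2.6]
opening: 0.06
gripper_force: 25.0
time: 9.38
position: [0.4459, 0.1544, 0.2772]
tool_rot: [-1.998, -2.423, 0.001]
ft_force: [0.1, 0.1, -1.7]
opening: 0.0596
gripper_force: 25.0
[0.44592699 0.15437035 0.27722646] [ 1.86708770e-01  1.43950965e-01  1.73311044e+00  3.49578854e-05
  1.26573102e+00 -4.92313064e-03] [[-1.90450826e-01  9.81696021e-01 -1.18511016e-03]
 [ 9.81696736e-01  1.90450735e-01 -1.89944466e-04]
 [ 3.92373743e-05 -1.19959386e-03 -9.99999280e-01]] [0.41375634 1.17367604 0.32506434]
```

View pics/s4c.png

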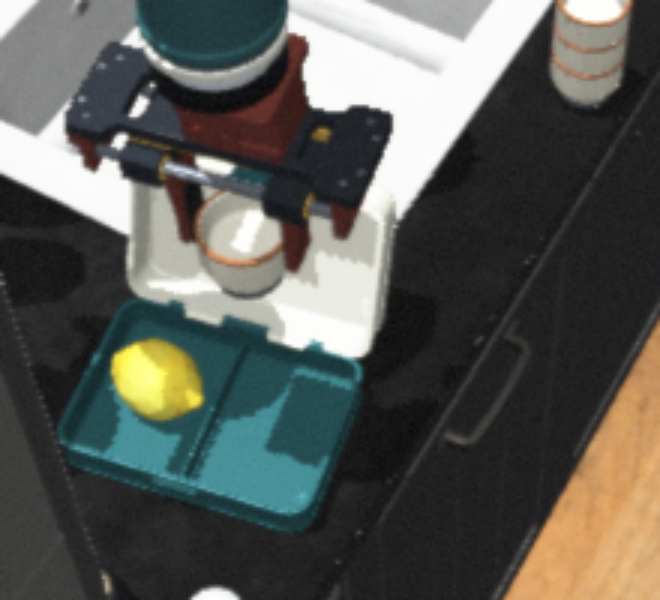

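The picture shows the pot held upright between the fingers at crop (240,240). The box corners are near (310,525), (62,440) and (362,365), the divider runs from (240,350) to (190,475), and the remaining three pots still stand nested. I'll refine the box pose.

```bash
python3 - <<'E'
from h import *
c=viewer.get_calibration('scene'); M=R.from_rotvec(c['orientation']).as_matrix()
def at(u,v,z):
    r=M@[(u/3+180-c['cx'])/c['fx'],(v/3+200-c['cy'])/c['fy'],1]; return (c['eye']+r*(z-c['eye'][2])/r[2]).round(4)
for n,u,v,z in[('front near',310,522,.033),('front far',62,440,.033),('hinge near',362,365,.033),('div front top',188,475,.023),('div back top',241,350,.023)]: print(n,at(u,v,z))
W=world('scene',np.load('pics/scene4.npy')).reshape(-1,3)
a=np.deg2rad(10.9);x=np.array([np.cos(a),np.sin(a)]);y=np.array([-x[1],x[0]])
q=W[:,:2]-[.492,.164];L=np.c_[q@x,q@y,W[:,2]]
r=L[(abs(L[:,0])<.11)&(abs(L[:,1])<.09)&(L[:,2]>.025)&(L[:,2]<.037)]
print('x range',np.percentile(r[:,0],[1,99]),'y',np.percentile(r[:,1],[1,99]))
l=L[(abs(L[:,0])<.11)&(L[:,1]<-.05)&(L[:,1]>-.2)&(L[:,2]>.04)&(L[:,2]<.18)]
for z in np.arange(.05,.18,.02):
    k=l[abs(l[:,2]-z)<.008]
    if len(k):print(z,k[:,1].min().round(3),k[:,1].max().round(3))
W=world('top',np.load('pics/top0.npy'))[190:280,255:305].reshape(-1,3);q=W[:,:2]-[.492,.164];L=np.c_[q@x,q@y,W[:,2]]
l=L[(abs(L[:,0])<.1)&(L[:,2]>.1)]
print('top lid',np.percentile(l,[1,50,99],axis=0))
E
```

```text
front near [0.379  0.2098 0.033 ]
front far [0.5649 0.2421 0.033 ]
hinge near [0.4108 0.086  0.033 ]
div front top [0.4756 0.2174 0.023 ]
div back top [0.4989 0.1136 0.023 ]
x range [-0.09585772  0.09643817] y [-0.0886073   0.06730375]
0.05 -0.114 -0.068
0.07 -0.123 -0.076
0.09000000000000001 -0.128 -0.083
0.11000000000000001 -0.137 -0.091
0.13 -0.144 -0.101
0.15000000000000002 -0.141 -0.107
0.17000000000000004 -0.111 -0.097
top lid [[-0.09484594 -0.14453456  0.10490071]
 [-0.00348026 -0.12629792  0.14736004]
 [ 0.09373969 -0.09865799  0.17138493]]
```

```bash
python3 -m handwheel '[[[3,0,20,0,0,0,0.5],[3,0,30,0,0,0,0.5],[2,1,35,0,0,0,0.5],[0,0,35,0,0,0,0.5],[0,0,35,0,0,0,0.5],[0,0,30,0,0,0,0.5],[0,0,15,0,0,0,0.5],[0,0,8,0,0,0,0.5]]]'
python3 -m handwheel '[[[0,0,2,0,0,0,0.5],[0,0,2,0,0,0,0.5],[0,0,2,0,0,0,0.5],[0,0,1,0,0,0,0.5],[0,0,1,0,0,0,0.5],[0,0,0,0,0,0,0.5]]]'
```

```text
time: 10.42
position: [0.4456, 0.1624, 0.0688]
tool_rot: [-1.998, -2.423, 0.002]
ft_force: [-0.2, -0.9, -1.4]
opening: 0.0599
gripper_force: 25.0
time: 11.18
position: [0.446, 0.1625, 0.0617]
tool_rot: [-1.998, -2.424, -0.0]
ft_force: [0.0, -0.3, -2.0]
opening: 0.0597
gripper_force: 25.0
```

```bash
python3 -m handwheel '[[[0,0,1,0,0,0,0.5],[0,0,1,0,0,0,0.5],[0,0,0,0,0,0,0.5]]]'
python3 -m handwheel '[[[0,0,1,0,0,0,0.5],[0,0,0,0,0,0,0.5]]]'
```

```text
time: 11.55
position: [0.4461, 0.1625, 0.0597]
tool_rot: [-1.998, -2.425, -0.0]
ft_force: [0.2, -0.4, -2.4]
opening: 0.0598
gripper_force: 25.0
time: 11.8
position: [0.4461, 0.1625, 0.0595]
tool_rot: [1.998, 2.425, 0.0]
ft_force: [-2.6, -0.2, 10.0]
opening: 0.0597
gripper_force: 25.0
```

Contact with the floor. I'll relax the press, open a little and rise.

```bash
python3 -m handwheel '[[[0,0,-0.8,0,0,0,0.68],[0,0,0,0,0,0,0.72],[0,0,0,0,0,0,0.75],[0,0,0,0,0,0,0.75],[0,0,0,0,0,0,0.75]]]'
python3 -m handwheel '[[[0,0,-5,0,0,0,0.75],[0,0,-10,0,0,0,0.75],[0,0,-20,0,0,0,0.75],[0,0,-35,0,0,0,0.75],[0,0,-45,0,0,0,0.75],[0,0,-45,0,0,0,0.75],[0,0,-40,0,0,0,0.75],[0,0,0,0,0,0,0.5]]]'
python3 - <<'E'
from h import *
p,d=cap('scene','scene5'); cv2.imwrite('pics/s5c.png',cv2.resize(p[200:400,180:400,::-1],None,fx=3,fy=3))
E
```

```text
time: 12.42
position: [0.446, 0.1625, 0.0594]
tool_rot: [-1.998, -2.424, 0.0]
ft_force: [0.3, 0.1, -0.2]
opening: 0.066
gripper_force: 0.0
time: 13.42
position: [0.4481, 0.163, 0.2633]
tool_rot: [1.995, 2.421, 0.01]
ft_force: [0.2, -0.5, -0.7]
opening: 0.059
gripper_force: 0.0
```

View pics/s5c.png

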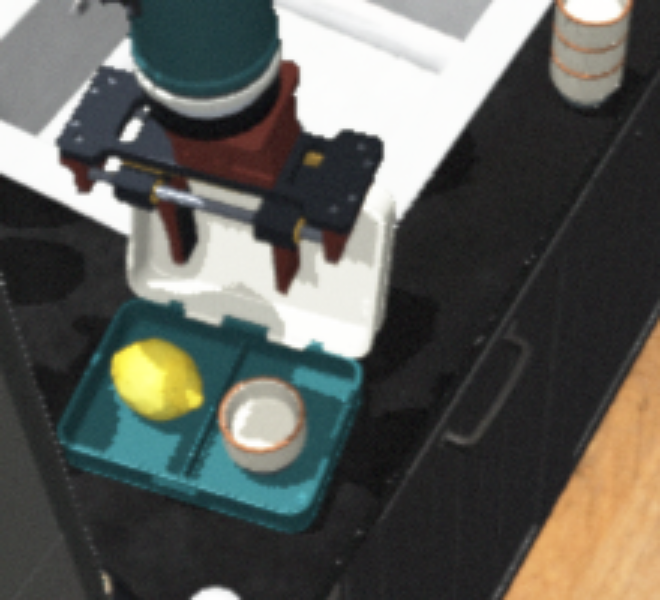

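The pot stands upright in the empty compartment at crop (262,420). The lemon and the lid are unchanged. Now I'll go behind the lid with the fingers shut.

```bash
python3 -m handwheel '[[[-15,3,0,0,0,0,0],[-30,8,0,0,0,0,0],[-35,8,0,0,0,0,0],[-35,8,0,0,0,0,0],[-35,8,0,0,0,0,0],[-25,8,0,0,0,0,0],[-10,0,0,0,0,0,0],[0,0,0,0,0,0,0]]]'
cat > b.py <<'E'
from h import *
s=env.sense(); a=np.deg2rad(10.9);q=s['position'][:2]-np.array([.492,.164])
print('box x',q@[np.cos(a),np.sin(a)],'corner y',q@[-np.sin(a),np.cos(a)]+.010,'tip z',s['position'][2]-env.tip_reach,s['opening'],s['ft_force'],R.from_rotvec(s['tool_rot']).as_matrix()[:,0])
E
python3 b.py
```

```text
time: 14.48
position: [0.5227, -0.0114, 0.2584]
tool_rot: [-1.998, -2.421, 0.002]
ft_force: [-0.5, 0.0, 0.1]
opening: 0.0002
gripper_force: 0.0
box x -0.002975980539653378 corner y -0.16804003826747255 tip z 0.23337645427846068 0.00018117535682559522 [-0.46117688  0.04122622  0.08676013] [-0.18996241  0.98179081  0.00104557]
```

```bash
python3 -m handwheel '[[[0,3,15,0,0,0,0],[0,0,25,0,0,0,0],[0,0,25,0,0,0,0],[0,0,22,0,0,0,0],[0,0,10,0,0,0,0],[0,0,6,0,0,0,0],[0,0,0,0,0,0,0]]]'; python3 b.py
python3 -m handwheel '[[[8,0,0,0,0,0,0],[8,0,0,0,0,0,0],[8,0,0,0,0,0,0],[8,0,-2,0,0,0,0],[8,0,-2,0,0,0,0],[8,0,-3,0,0,0,0],[8,0,-4,0,0,0,0],[8,0,-4,0,0,0,0]]]'; python3 b.py
```

```text
time: 15.35
position: [0.5266, -0.01, 0.1564]
tool_rot: [-1.997, -2.425, -0.0]
ft_force: [0.5, 0.3, 0.6]
opening: 0.0008
gripper_force: 0.0
box x 0.001046800785520279 corner y -0.1674419073938179 tip z 0.13142362312720338 0.0007994469941005134 [0.52881458 0.27906207 0.58589394] [-1.91590007e-01  9.81475033e-01  1.68986335e-04]
time: 16.35
position: [0.514, 0.0531, 0.1716]
tool_rot: [-1.997, -2.424, 0.0]
ft_force: [0.7, -0.6, -0.7]
opening: 0.0004
gripper_force: 0.2
box x 0.0006234723502221183 corner y -0.10302293186278391 tip z 0.14660375314664553 0.0003556024180601556 [ 0.69688672 -0.56091131 -0.66886052] [-1.91255354e-01  9.81540262e-01  3.23486044e-04]
```

```bash
python3 -m handwheel '[[[11,0,-2,0,0,0,0],[11,0,-2,0,0,0,0],[12,0,-1,0,0,0,0],[11,0,1,0,0,0,0],[12,0,1,0,0,0,0],[12,0,2,0,0,0,0],[12,0,4,0,0,0,0],[12,0,5,0,0,0,0]]]'; python3 b.py
python3 - <<'E'
from h import *
p,d=cap('scene','scene6'); cv2.imwrite('pics/s6c.png',cv2.resize(p[200:400,180:400,::-1],None,fx=3,fy=3))
E
```

```text
time: 17.35
position: [0.4963, 0.1446, 0.1631]
tool_rot: [-1.998, -2.425, 0.0]
ft_force: [0.0, -0.5, 0.0]
opening: 0.0004
gripper_force: 0.3
box x 0.0005657242487837783 corner y -0.00985741703041018 tip z 0.13810042641442144 0.00043210648118451674 [ 0.04399014 -0.4554571   0.02989342] [-1.91328917e-01  9.81525975e-01  7.74817257e-05]
```

View pics/s6c.png

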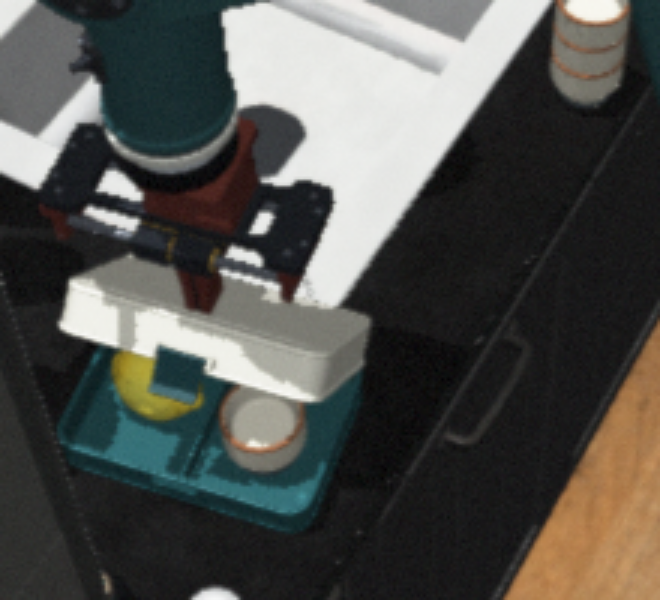

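The lid is at about 45°, pushed by the fingers at crop (200,290); the tab hangs at (180,370). Continue along the arc.

```bash
python3 -m handwheel '[[[9,0,7,0,0,0,0],[9,0,7,0,0,0,0],[9,0,7,0,0,0,0],[7,0,8,0,0,0,0],[7,0,8,0,0,0,0],[6,0,7,0,0,0,0],[5,0,7,0,0,0,0],[4,0,6,0,0,0,0]]]'; python3 b.py
```

```text
time: 18.4
position: [0.4857, 0.199, 0.106]
tool_rot: [-1.998, -2.424, 0.0]
ft_force: [-0.2, -0.3, 0.0]
opening: 0.0006
gripper_force: 0.3
box x 0.00044324844440953736 corner y 0.04557145324085597 tip z 0.08098403984250657 0.0006351153231407059 [-0.21160819 -0.25000078  0.0259836 ] [-1.91262159e-01  9.81538988e-01  4.92507978e-05]
```

```bash
python3 -m handwheel '[[[4,0,3,0,0,0,0],[4,0,3,0,0,0,0],[3,0,3,0,0,0,0],[0,0,2,0,0,0,0],[0,0,1,0,0,0,0],[0,0,0,0,0,0,0]]]'; python3 b.py
```

```text
time: 19.15
position: [0.4836, 0.2097, 0.0943]
tool_rot: [-1.998, -2.424, 0.0]
ft_force: [0.0, -0.2, -0.7]
opening: 0.0004
gripper_force: 0.0
box x 0.0003610757850727771 corner y 0.056467945826425434 tip z 0.06931078883651776 0.00036099597527737093 [ 0.00296543 -0.22166933 -0.73762376] [-1.91107575e-01  9.81569031e-01  3.64226835e-04]
```

```bash
python3 -m handwheel '[[[0,0,1,0,0,0,0],[0,0,1,0,0,0,0],[0,0,0,0,0,0,0]]]'; python3 b.py
```

```text
time: 19.52
position: [0.4837, 0.2096, 0.0925]
tool_rot: [-1.998, -2.425, -0.0]
ft_force: [0.1, 0.8, 0.9]
opening: 0.0003
gripper_force: 0.1
box x 0.000516912718353516 corner y 0.05636804858386071 tip z 0.06745403294030239 0.0002689477073201425 [0.05620394 0.83475145 0.87236164] [-1.91324056e-01  9.81526919e-01  1.15356256e-04]
```

```bash
python3 -m handwheel '[[[0,0,1,0,0,0,0],[0,0,0,0,0,0,0]]]'; python3 -m handwheel '[[[0,0,1,0,0,0,0],[0,0,0,0,0,0,0]]]'
```

```text
time: 19.77
position: [0.4838, 0.2096, 0.0922]
tool_rot: [1.998, 2.425, 0.0]
ft_force: [-2.8, 0.3, 9.2]
opening: 0.0002
gripper_force: 4.3
time: 20.02
position: [0.4838, 0.2097, 0.092]
tool_rot: [1.998, 2.424, 0.001]
ft_force: [-3.9, -0.5, 16.9]
opening: 0.0005
gripper_force: 8.5
```

It's firm at 67 mm, which is the shut height. I'll back off and check that it stays shut.

```bash
python3 -m handwheel '[[[0,0,-2,0,0,0,0],[0,0,-5,0,0,0,0],[0,0,-15,0,0,0,0],[0,0,-30,0,0,0,0],[0,0,-40,0,0,0,0],[0,0,-40,0,0,0,0],[0,0,-20,0,0,0,0],[0,0,0,0,0,0,0]]]'
python3 - <<'E'
from h import *
p,d=cap('scene','scene7'); cv2.imwrite('pics/s7c.png',cv2.resize(p[200:400,180:400,::-1],None,fx=3,fy=3))
a=np.deg2rad(10.9);x=np.array([np.cos(a),np.sin(a)]);y=np.array([-x[1],x[0]])
W=world('scene',d).reshape(-1,3);q=W[:,:2]-[.492,.164];L=np.c_[q@x,q@y,W[:,2]]
l=L[(abs(L[:,0])<.085)&(abs(L[:,1])<.055)&(L[:,2]>.05)&(L[:,2]<.11)]
print(len(l),[np.median(l[abs(l[:,1]-t)<.01,2]).round(4) for t in(-.04,-.02,0,.02,.04)],np.polyfit(l[:,1],l[:,2],1))
E
```

```text
time: 21.02
position: [0.4849, 0.2099, 0.2448]
tool_rot: [1.996, 2.423, 0.006]
ft_force: [-0.6, 0.1, -0.3]
opening: 0.0006
gripper_force: 0.0
3456 [np.float64(0.067), np.float64(0.0673), np.float64(0.0677), np.float64(0.0677), np.float64(0.0679)] [0.01287352 0.06747407]
```

View pics/s7c.png

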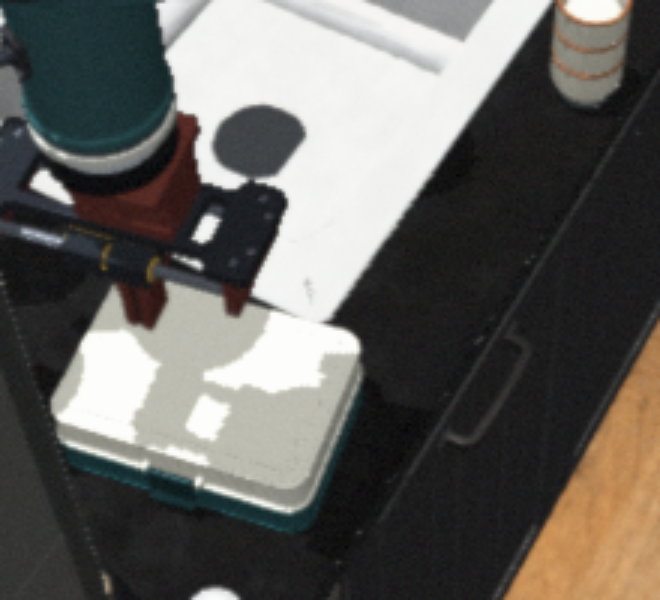

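The lid lies flat and closed, with the tab over the catch at crop (172,485). The pots are in place. One more check that it holds.

```bash
python3 -m handwheel '[[[0,0,0,0,0,0,0],[0,0,0,0,0,0,0],[0,0,0,0,0,0,0],[0,0,0,0,0,0,0],[0,0,0,0,0,0,0],[0,0,0,0,0,0,0],[0,0,0,0,0,0,0],[0,0,0,0,0,0,0]]]' >/dev/null
python3 - <<'E'
from h import *
a=np.deg2rad(10.9);x=np.array([np.cos(a),np.sin(a)]);y=np.array([-x[1],x[0]])
for n in('scene','top'):
    p,d=cap(n,n+'8')
    W=world(n,d).reshape(-1,3);q=W[:,:2]-[.492,.164];L=np.c_[q@x,q@y,W[:,2]]
    l=L[(abs(L[:,0])<.085)&(abs(L[:,1])<.055)&(L[:,2]>.05)&(L[:,2]<.085)]
    print(n,len(l),np.polyfit(l[:,1],l[:,2],1) if len(l) else '')
    t=L[(abs(L[:,0])<.1)&(L[:,1]<-.1)&(L[:,1]>-.2)]; f=W[(abs(L[:,0])<.3)&(L[:,1]>-.35)&(L[:,1]<-.1)&(abs(W[:,2])<.01)] 
    q=np.linalg.lstsq(np.c_[f[:,:2],np.ones(len(f))],f[:,2],rcond=None)[0];print('table slope along box y',q[:2]@y)
E
```

```text
scene 3445 [0.01292863 0.06737263]
table slope along box y -0.0006573694070565215
top 2579 [0.0159592  0.06823414]
table slope along box y -0.0016392896960026931
```

```bash
python3 -c "
from plant import finish_job
print(finish_job())"
```

```text
the job is handed in; nothing more can be done
None
```

The job is handed in, with no verdict returned: the top pot is upright in the empty compartment, the lower pots look unmoved, and the lid stayed shut unaided for over a second (measured about 0.015 rad open; limit 0.03).

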